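# Flow cell under the amber shield

## Robot

A 7-joint arm with a two-finger parallel gripper is mounted at the origin on the work surface. World frame = base frame: x ahead of the robot, y to its left, z up, the work surface at z = 0. Lengths are in mm, angles in rad, forces in N, time in s.
With the tool pointing down it reaches from about 400 to 875 mm from the base axis. Payload 4.4 kg.
Tool frame: the origin (TCP) lies at the very end of the fingers, on their centre line; the grasp point (between the pads) lies 19 mm behind it; z points along the fingers, y is the line along which they close (so a half turn about z gives the same grasp; the last joint's range is limited). The gripper opens to 85 mm and grips with 20 to 120 N. Pads are 22 mm wide; open, the fingers measure 114 mm over their backs; the gripper's body (76 mm by 85 mm) begins 54 mm behind the grasp point. The pads swing forward as they close: fully open they stand 13 mm farther back than shut.
Start: joints at [-1.388, 0.628, 0.038, 1.517, -0.027, 0.996, -0.02], TCP at [160.031, 630.006, 231.313] pointing down, gripper open.
Joint ranges: [-3.06, 3.06], [-0.37, 2.12], [-1.25, 1.32], [0.18, 2.47], [-1.1, 4.24], [0.23, 1.98], [-2.94, 2.94]. Speed limits (rad/s): [2.57, 2.57, 3.14, 3.14, 3.14, 3.14, 3.14].

## Interface

Orientations are given as [roll, pitch, yaw] about the fixed x, y, z axes, in that order (R = Rz(yaw) Ry(pitch) Rx(roll)).
In Python, from cell import read_state, get_image, camera_info, finish_job gives the robot as it stands.
- The arm moves only by the tool play_rows, never from a script. Its argument "deltas" is one flat list of numbers, 7 for each row, row after row: the shift along the tool's x, y, z in mm, then the turn, a rotation vector about the tool's x, y, z in rad, then the opening, from 0 (shut) to 1 (fully open). In form: [dx, dy, dz, ax, ay, az, grip, dx, dy, dz, ax, ay, az, grip, ...]. A call has 1 to 10 rows; each row is the pose to reach, as a shift and turn from the pose commanded when the call began, along the tool's axes at that moment; what a row does not reach only later rows make up. A row lasts 1/8 s, in which the tool goes at most 62.5 mm and 10.7 degrees, less where a joint would pass 70% of its speed; a pose out of reach is approached as far as the arm can. A call with a gripper value outside its range is refused whole. The fingers move at their own pace and stop on an object; the grip force is fixed at half the most. Time passes only in rows, so rows that repeat a pose let the fingers close. It gives the time, the measured TCP pose, the force, the opening and the grip force at its end, in the units of the state.
- read_state(): the state, without advancing time (a new reading comes with each control period).
- get_image(name): name is "scene" or "top"; returns the picture (480x640x3 uint8, red, green, blue); there is no depth.
- camera_info(name): a dict with "fx", "fy", "cx", "cy" (pixels), "distortion" ([k1, k2, p1, p2, k3] as OpenCV has them; the pictures are not rectified), "T" (4x4, takes a point from camera to world coordinates). Camera axes: x right, y down, z forward; pixel columns grow to the right and rows downward; lengths in mm; the calibration is good to about 2 mm. A picture is of the moment at which its call begins. camera_info takes no time and is no camera call.
- finish_job(): hands the job in; it is judged then, once.
The state is a dict: "clock": time; "qpos": joint angles; "qd": joint speeds; "tau": joint torques, N m; "eef_pos": TCP position; "tool_rot": TCP orientation; "force": force on the tool from outside, world axes, zero at the start; "torque": the same for the moment, N m; "width": finger opening in mm; "gripper_force": force on a finger pad.
Only numpy, scipy, OpenCV 4.12 (cv2) and the standard library are available. Lean on these libraries where they do the work, as an engineer would, in place of code of your own. Each camera call takes 0.05 s, during which the arm holds its last target. There are 200 camera calls.

## Task

Pick the black flow cell off the steel tray with a light grip, lay it gently and flat in the middle of the blue-light viewer's blue window and let go of it. Then take the amber shield by its handle, swing it down to the red 60-degree mark and finish still holding it there by the handle: never let it drop, and leave the other things on the bench where they are.

Things in the scene. Friction and masses are not known exactly. Their poses are not given: they have to be found in the camera images.
- illuminator: Blue-light viewer (transilluminator), fixed to the bench: white housing 240 (x) x 280 (y) x 60 mm high; origin at the centre of its underside on the bench, +x to its far side where the shield is hinged, z up. White round hinge dials (radius 50 mm, 6 mm thick, centred on the hinge line, centre planes at y = +-124 mm) carry black ticks every 15 degrees and one long red line at 60 degrees. Two rubber rests, 12 mm wide and 16 mm high, stand on the top at x = -75, y = +-95 mm.
- window (a point): Centre of the flat blue glass window, on its top surface, 60 mm above the bench; window 150 mm along the viewer's x, 200 mm along its y. The glass and flow cell may be pressed together with no more than about 30 N.
- shield_hinge (a point): Middle of the shield's hinge line, on the viewer at its x = +70 mm, 80 mm above the bench; the line runs along the viewer's y.
- shield (a joint): Opening angle of the amber shield in rad: 0 = shut (level, shield reaching from the hinge 150 mm to the viewer's -x), growing as its near edge swings up; 1.047 = the red 60-degree mark, 1.571 = upright, 1.85 = its stop, at or close to which it starts, leaning open by its own weight. No catch and very little hinge friction: below 1.571 it falls shut if let go. Shield 220 mm wide, 8 mm thick at its frame, 0.24 to 0.42 kg with its handle.
- shield_handle (a point): Steel U-shaped handle on the shield's free edge, lying in the shield's plane. Its grip bar is round, 8 mm thick, 110 mm long and parallel to the hinge; this point at the bar's middle, 182 mm from the hinge line (bar at angle a: 182*cos(a) mm to the viewer's -x of the hinge and 182*sin(a) mm above it). Behind the bar is an opening 28 mm deep and 94 mm wide, up to the shield's edge. (The rules call the grip bar shield_c5.)
- tray: Shallow steel tray fixed on the bench, 180 x 140 mm, floor 2 mm thick, rim 9 mm high; origin under its centre.
- flow_cell: Black microfluidic flow cell lying loose in the tray, plate 78 (its x) x 27 (its y) x 12 mm thick, with two white ports (9 mm wide, 4 mm high) on top at x = +-31 mm and a green glass strip between them; 36 to 60 g; origin at the centre of its underside, z up. Fragile: it cracks if the gripper squeezes it with more than about 45 N.
- green_tip_box: Green pipette tip box, open, 122 x 84 x 50 mm; bystander; origin under its centre.
- lidded_tip_box: Teal tip box with a clear lid, 122 x 84 x 70 mm; bystander; origin under its centre.
- blue_rack: Blue 96-well rack, 118 x 82 x 24 mm; bystander; origin under its centre.
- tube_rack: Yellow rack with two red-capped tubes standing in it, 90 x 160 x 120 mm; bystander; origin under its centre.
- pipette: White pipette lying on the bench, about 240 mm long, 22 mm thick; bystander; origin at bench level near its middle.
- reagent_bottle: Amber bottle with a blue cap, 64 mm wide, 140 mm high; bystander; origin under its centre.
Mind the look-alikes: they are no part of the job. Of the things like the flow_cell, leave any that is turquoise; of the rest the larger one is meant.

How it is judged:
By the outcome, as a careful person would: the job done as asked, in the order asked, and still so for the second after the job is handed in, while the arm keeps its last pose, push and grip.
It also fails if it takes over 64 s, if anything falls off the work surface, if the arm or the gripper's body presses on something with over 40 N, if the wrist force passes 120 N, or if a joint passes its speed limit or range.

## Working session

There is one attempt and no reset: what is moved stays moved. The work goes in short steps, Python scripts to look and compute and a tool call to move; the robot and the scene stay as the last step left them, time stands still between calls to the robot, and variables do not carry over. Pictures are saved under pics/ and viewed, at most 10 in all, crops included, and the job is handed in when it is done.

Besides the shell and the picture viewer there is one more tool, called after "Call:" in YAML: its name, and indented under it one key for each argument. play_rows: Moves the arm, as the interface text tells. Its arguments: {"type":"object","properties":{"deltas":{"type":"array"}},"required":["deltas"]}

```bash
mkdir -p pics; python3 - <<'E'
from cell import *
import cv2,numpy as np
for n in("scene","top"):
    cv2.imwrite(f"pics/{n}0.png",get_image(n)[:,:,::-1]); c=camera_info(n); print(n,c["fx"],c["fy"],c["cx"],c["cy"],c["distortion"]);print(np.round(c["T"],3).tolist())
print(read_state())
E
```

```text
scene 583.7298869121224 583.7298869121224 314.25625113084476 244.93020895550453 [-0.00418202  0.          0.          0.          0.        ]
[[-0.869, 0.392, -0.302, 912.514], [0.495, 0.707, -0.505, 689.462], [0.016, -0.589, -0.808, 1078.605], [0.0, 0.0, 0.0, 1.0]]
top 539.1880566710998 539.1880566710998 314.3822007618342 238.61064996939618 [-0.12742631  0.          0.          0.          0.        ]
[[0.023, -0.994, 0.108, 412.734], [-1.0, -0.022, 0.007, 88.458], [-0.004, -0.108, -0.994, 1284.36], [0.0, 0.0, 0.0, 1.0]]
{'clock': 0.1, 'qpos': array([-1.38781406,  0.629258  ,  0.03846335,  1.51827958, -0.02701845,
        0.99634397, -0.01998397]), 'qd': array([-4.13775080e-05,  1.64068967e-04,  3.52701901e-04, -1.66363508e-03,
       -2.33803734e-04, -2.24387421e-05, -4.51694747e-04]), 'tau': array([ 3.04383357e-03, -5.64522278e+01,  1.23017628e+00, -1.93970525e+01,
        1.11889606e-02,  5.47922304e-03, -2.02497125e-05]), 'eef_pos': array([159.87841187, 629.4298096 , 230.47487392]), 'tool_rot': array([-3.13982218e+00,  1.42730623e-05,  2.89280110e+00]), 'force': array([ 0.96039919, -0.36742842, -0.16006092]), 'torque': array([-0.00010424, -0.05996679, -0.0390496 ]), 'gripper_force': 0.0, 'width': 85.3433591486687}
```

View pics/scene0.png

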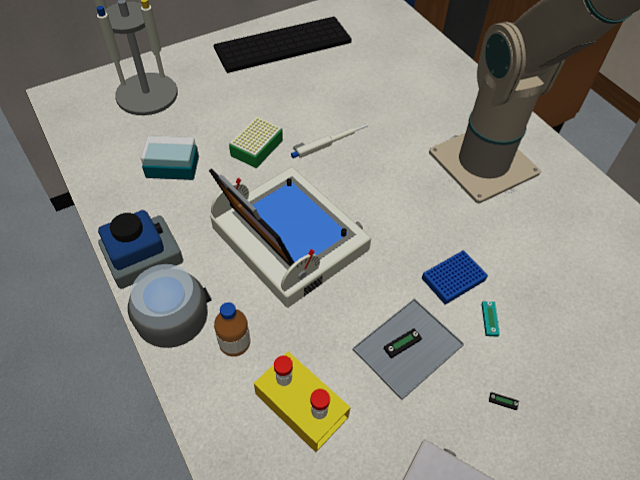

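View pics/top0.png

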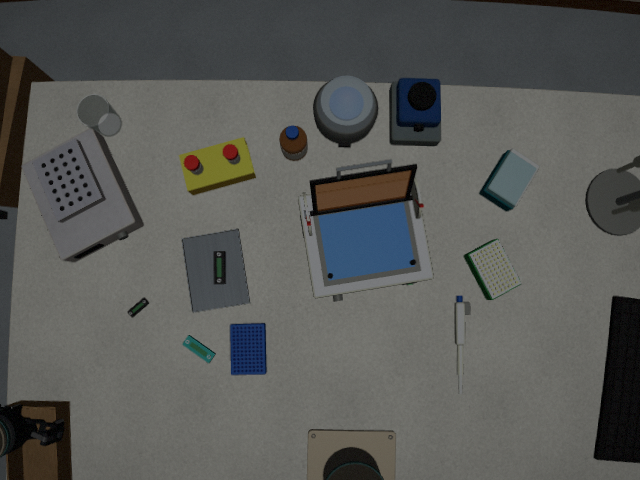

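Scene view: the black cell in the tray is at scene (403,343) and top (219,267). The shield leans open with its handle at top (363,167). The look-alikes are a small black cell at scene (503,400) / top (138,307) and a turquoise one at scene (490,318) / top (199,348). By the description, I want the larger black one in the tray.

```bash
cat > h.py <<'E'
from cell import *
import cv2,numpy as np
def KD(n):
    c=camera_info(n); return np.array([[c["fx"],0,c["cx"]],[0,c["fy"],c["cy"]],[0,0,1]]),np.array(c["distortion"]),np.array(c["T"])
def back(n,px,z):
    K,D,T=KD(n); p=cv2.undistortPoints(np.array(px,float).reshape(-1,1,2),K,D).reshape(-1,2)
    d=np.c_[p,np.ones(len(p))]@T[:3,:3].T; o=T[:3,3]; return o+d*((z-o[2])/d[:,2])[:,None]
def proj(n,P):
    K,D,T=KD(n); R=T[:3,:3].T; t=-R@T[:3,3]
    return cv2.projectPoints(np.array(P,float).reshape(-1,1,3),cv2.Rodrigues(R)[0],t,K,D)[0].reshape(-1,2)
def blob(m):
    n,l,s,c=cv2.connectedComponentsWithStats(m.astype(np.uint8)); i=1+np.argmax(s[1:,4]); return (l==i).astype(np.uint8),s[i],c[i]
def rect(n,m,z):
    c=cv2.findContours(m,cv2.RETR_EXTERNAL,cv2.CHAIN_APPROX_NONE)[0]; c=max(c,key=len)
    w=back(n,c.reshape(-1,2),z)[:,:2]; r=cv2.minAreaRect(w.astype(np.float32)); return r,cv2.boxPoints(r)
E
python3 - <<'E'
from h import *
for n,(x0,y0,x1,y1) in(("top",(195,240,245,295)),("scene",(375,322,430,362))):
    im=cv2.imread(f"pics/{n}0.png"); h=cv2.cvtColor(im,cv2.COLOR_BGR2HSV).astype(int)
    r=np.zeros(im.shape[:2],bool); r[y0:y1,x0:x1]=1
    g=im.astype(int).max(2)
    m=r&((g<60)|((h[...,0]>40)&(h[...,0]<85)&(h[...,1]>110)))
    m,s,c=blob(cv2.morphologyEx(m.astype(np.uint8),cv2.MORPH_CLOSE,np.ones((5,5))))
    print(n,"cell",s,c,rect(n,m,14)[0], back(n,[c],12))
    b=(h[...,0]>100)&(h[...,0]<118)&(h[...,1]>130)&(h[...,2]>120)
    m,s,c=blob(b); R,B=rect(n,m,60); print(n,"win",s,R,B.round().tolist())
    cr=cv2.getRectSubPix
im=cv2.imread("pics/scene0.png"); a=cv2.resize(im[165:310,200:380],None,fx=3,fy=3,interpolation=cv2.INTER_CUBIC)
b=cv2.resize(im[300:420,370:530],None,fx=1.6,fy=1.6,interpolation=cv2.INTER_CUBIC)
t=cv2.imread("pics/top0.png"); t=cv2.resize(t[150:310,290:445],None,fx=1.6,fy=1.6,interpolation=cv2.INTER_CUBIC)
o=np.zeros((460,800,3),np.uint8); o[:a.shape[0],:540]=a; o[:192,544:800]=b[:192,:256]; o[200:456,544:792]=t[:256,:248]
cv2.imwrite("pics/crop1.png",o)
E
```

```text
top cell [213 251  13  34 427] [219.15690867 267.15222482] ((476.8896789550781, 321.1183776855469), (78.55033111572266, 28.750783920288086), 2.251891851425171) [[477.68756153 321.09696942  12.        ]]
top win [ 320  206   89   73 2223] ((542.1065673828125, -21.192703247070312), (145.6262664794922, 196.29840087890625), 10.232696533203125) [[453.0, 62.0], [488.0, -131.0], [631.0, -105.0], [596.0, 88.0]]
scene cell [384 329  38  29 504] [401.99007937 342.94047619] ((479.5385437011719, 322.01593017578125), (80.88819122314453, 28.238534927368164), 2.8021795749664307) [[479.72409194 321.43387868  12.        ]]
scene win [ 253  182   89   80 3738] ((536.7662963867188, -24.539260864257812), (137.4307098388672, 199.61854553222656), 10.259233474731445) [[451.0, 61.0], [487.0, -135.0], [622.0, -111.0], [587.0, 86.0]]
```

View pics/crop1.png

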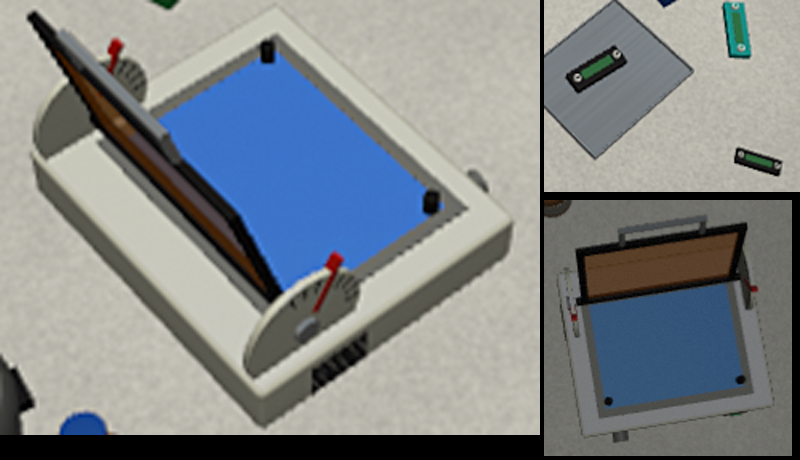

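The crop shows the tray cell as clearly the larger black one (78x28 measured). The viewer is yawed about 10°. Its shield leans back, the bar is at top (338,172)-(390,163), and the rests are at the near window corners. Next I'll check the viewer pose with a model overlay.

```bash
cat >> h.py <<'E'
def V(o,yaw,P):
    c,s=np.cos(yaw),np.sin(yaw); P=np.atleast_2d(np.array(P,float)); return np.c_[o[0]+c*P[:,0]-s*P[:,1],o[1]+s*P[:,0]+c*P[:,1],P[:,2]]
def bar(a,y=0): return [70-182*np.cos(a),y,80+182*np.sin(a)]
E
python3 - <<'E'
from h import *
print(back("top",[[315,296.9],[433.1,277.5]],60).round(1).tolist())
yaw=.179
from scipy.optimize import least_squares
# scene crop /3+ (200,165): rests tops, housing top corners
sc=lambda x,y:[200+x/3,165+y/3]
tp=lambda x,y:[290+(x-544)/1.6,150+(y-200)/1.6]
obs=[("scene",[-120,-140,60],sc(278,8)),("scene",[-120,140,60],sc(511,222)),("scene",[120,140,60],sc(265,397)),
("scene",[-75,-95,76],sc(267,44)),("scene",[-75,95,76],sc(432,195)),
("top",[-120,140,60],tp(584,435)),("top",[-120,-140,60],tp(773,404)),("top",[-75,95,76],tp(608,401)),("top",[-75,-95,76],tp(740,379)),
("top",bar(1.85,0),tp(662,228.5))]
f=lambda p:np.concatenate([proj(n,V(p[:2],p[2],P))[0]-np.array(u) for n,P,u in obs[:-1]])
r=least_squares(f,[540,-22,.179],loss="soft_l1"); p=r.x; print(p, f(p).reshape(-1,2).round(1).tolist())
for n,P,u in obs[-1:]: print("bar",u,[proj(n,V(p[:2],p[2],bar(a)))[0].round(1) for a in(1.75,1.85)])
for n in("scene","top"):
    im=cv2.imread(f"pics/{n}0.png")
    for z,xs,ys,col in((60,120,140,(0,0,255)),(60,75,100,(0,255,0))):
        q=proj(n,V(p[:2],p[2],[[-xs,-ys,z],[-xs,ys,z],[xs,ys,z],[xs,-ys,z]])); cv2.polylines(im,[(q*8).astype(np.int32)],True,col,1,cv2.LINE_AA,3)
    q=proj(n,V(p[:2],p[2],[bar(1.85,-55),bar(1.85,55)])); cv2.polylines(im,[(q*8).astype(np.int32)],False,(255,0,255),1,cv2.LINE_AA,3)
    a=cv2.resize(im[160:310,200:380] if n=="scene" else im[150:310,290:445],(400,340),interpolation=cv2.INTER_CUBIC)
    o=a if n=="scene" else np.hstack([o,a])
cv2.imwrite("pics/ov.png",o)
E
```

```text
[[413.1, 92.1, 60.0], [462.4, -176.1, 60.0]]
[ 5.53374514e+02 -1.90055892e+01  1.85462153e-01] [[-0.7, -2.5], [2.3, -1.8], [-1.5, 0.5], [-0.1, 0.6], [-0.0, 0.6], [-2.0, 1.5], [1.1, 0.5], [-0.4, -0.4], [0.2, -0.5]]
bar [363.75, 167.8125] [array([364.9, 173.2]), array([363.2, 164.9])]
```

View pics/ov.png

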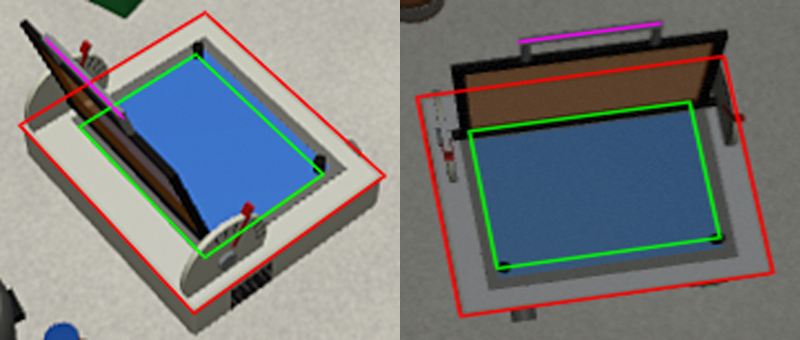

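The viewer fits at about (553,-19) with yaw 0.185. The window centre sits about 11 mm nearer, at (542.5,-21), and the bar matches an angle of about 1.82. Now the approach to the cell at (478.5,321.5), yaw 0.044.

```bash
cat >> h.py <<'E'
from scipy.spatial.transform import Rotation as Ro
def plan(pos,rpy):
    s=read_state(); R0=Ro.from_euler("xyz",s["tool_rot"]); R1=Ro.from_euler("xyz",rpy)
    print("shift",(R0.inv().apply(np.array(pos)-s["eef_pos"])).round(1),"turn",(R0.inv()*R1).as_rotvec().round(3))
E
python3 -c "
from h import *
plan([478.5,321.5,110],[np.pi,0,np.pi+.044])"
```

```text
shift [-384.6 -219.8  120.9] turn [-0.002 -0.    -0.293]
```

Call:
play_rows:
  deltas: [-40,-23,10,0,0,-0.03,0.6,-90,-51,25,0,0,-0.1,0.6,-140,-80,40,0,0,-0.15,0.6,-190,-109,55,0,0,-0.2,0.6,-240,-137,70,0,0,-0.25,0.6,-290,-166,85,0,0,-0.293,0.6,-335,-191,100,0,0,-0.293,0.6,-370,-211,115,0,0,-0.293,0.6,-384.6,-219.8,121,-0.002,0,-0.293,0.6,-384.6,-219.8,121,-0.002,0,-0.293,0.6]

```text
clock: 1.35
eef_pos: [478.6, 321.8, 109.9]
tool_rot: [3.14, -0.001, -3.099]
force: [-1.2, 0.5, 1.0]
width: 51.1
gripper_force: 0.0
```

```bash
python3 -c "
from h import *
s=read_state();print(s['eef_pos'],s['tool_rot'],s['width'],s['force'],s['qpos'])
im=get_image('scene'); a=cv2.resize(im[230:400,300:500],None,fx=4,fy=3.5,interpolation=2)[:,:,::-1]; cv2.imwrite('pics/a.png',a)
plan([478.5,321.5,7],[np.pi,0,np.pi+.044])"
```

```text
[478.61829311 321.75693794 109.89903172] [ 3.13992049e+00 -7.30912814e-04 -3.09908488e+00] 51.07247632077892 [-1.20145667  0.53018693  0.97763481] [-0.59297792  0.68307591 -0.07250502  1.8336811   0.07494212  0.62710486
  0.90334274]
shift [ -0.8  -2.3 103.4] turn [ 0.003 -0.001  0.001]
```

View pics/a.png

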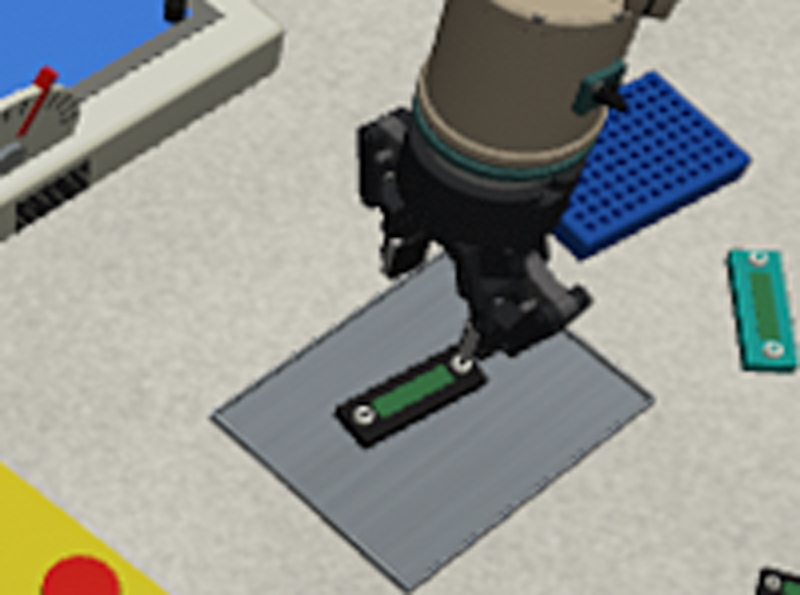

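The gripper is above and aligned with the cell (crop (410,390)), so I'm descending.

Call:
play_rows:
  deltas: [0,0,25,0,0,0,0.6,0,0,55,0,0,0,0.6,0,0,80,0,0,0,0.55,0,0,95,0,0,0,0.5,0,0,102,0,0,0,0.45,0,0,105.5,0,0,0,0.42,0,0,105.5,0,0,0,0.38,0,0,105.5,0,0,0,0.36,0,0,105.5,0,0,0,0.36]

```text
clock: 2.52
eef_pos: [479.0, 322.6, 5.2]
tool_rot: [3.139, 0.001, -3.098]
force: [0.4, -0.7, 0.8]
width: 30.8
gripper_force: 0.0
```

Call:
play_rows:
  deltas: [0,0,0,0,0,0,0.34,0,0,0,0,0,0,0.33,0,0,0,0,0,0,0.32,0,0,0,0,0,0,0.32]

```text
clock: 3.02
eef_pos: [478.7, 322.4, 4.8]
tool_rot: [3.14, 0.0, -3.097]
force: [0.4, 0.2, 0.6]
width: 27.5
gripper_force: 0.2
```

Call:
play_rows:
  deltas: [0,0,0,0,0,0,0.315,0,0,0,0,0,0,0.31,0,0,0,0,0,0,0.31]

```text
clock: 3.4
eef_pos: [478.7, 322.4, 4.8]
tool_rot: [3.14, 0.0, -3.097]
force: [-0.4, -0.4, 0.4]
width: 26.6
gripper_force: 10.1
```

Call:
play_rows:
  deltas: [0,0,0,0,0,0,0.305,0,0,0,0,0,0,0.305,0,0,0,0,0,0,0.305]

```text
clock: 3.78
eef_pos: [478.7, 322.4, 4.9]
tool_rot: [3.14, 0.0, -3.098]
force: [-0.1, -0.9, 2.1]
width: 26.4
gripper_force: 18.3
```

Call:
play_rows:
  deltas: [0,0,-5,0,0,0,0.302,0,0,-20,0,0,0,0.302,0,0,-50,0,0,0,0.302,0,0,-90,0,0,0,0.302,0,0,-130,0,0,0,0.302,0,0,-165,0,0,0,0.302,0,0,-175,0,0,0,0.302,0,0,-175,0,0,0,0.302]

```text
clock: 4.78
eef_pos: [478.7, 322.2, 180.4]
tool_rot: [3.139, 0.001, -3.097]
force: [0.6, 0.1, -1.3]
width: 26.1
gripper_force: 23.0
```

```bash
python3 -c "
from h import *
s=read_state();print(s['width'],s['gripper_force'])
plan([542.5,-21,180],[np.pi,0,np.pi+.185])"
```

```text
26.085644566967154 22.981773912906647
shift [ -48.5 -345.7   -0.4] turn [ 0.003  0.001 -0.141]
```

Call:
play_rows:
  deltas: [-4,-25,0,0,0,-0.01,0.302,-9,-65,0,0,0,-0.03,0.302,-15,-110,0,0,0,-0.05,0.302,-22,-155,0,0,0,-0.07,0.302,-28,-200,0,0,0,-0.09,0.302,-34,-245,0,0,0,-0.11,0.302,-41,-290,0,0,0,-0.13,0.302,-46,-325,0,0.002,0,-0.141,0.302,-48.5,-345,0,0.002,0,-0.141,0.302,-48.5,-345.7,0,0.002,0,-0.141,0.302]

```text
clock: 6.02
eef_pos: [541.9, -22.1, 178.2]
tool_rot: [3.141, -0.001, -2.959]
force: [-0.2, 0.7, -0.2]
width: 26.2
gripper_force: 23.0
```

Call:
play_rows:
  deltas: [0,0,15,0,0,0,0.302,0,0,40,0,0,0,0.302,0,0,70,0,0,0,0.302,0,0,90,0,0,0,0.302,0,0,100,0,0,0,0.302,0,0,105,0,0,0,0.302,0,0,105,0,0,0,0.302,0,0,105,0,0,0,0.302]

```text
clock: 7.02
eef_pos: [542.9, -21.0, 74.8]
tool_rot: [-3.141, 0.002, -2.956]
force: [-0.1, -0.3, 0.1]
width: 26.1
gripper_force: 23.0
```

```bash
python3 -c "
from h import *
s=read_state();print(s['width'],s['gripper_force'],s['force'])
plan([542.5,-21,63],[np.pi,0,np.pi+.185])
a=get_image('scene')[130:290,210:420];b=get_image('top')[170:310,280:450]
cv2.imwrite('pics/b.png',np.hstack([cv2.resize(a,(420,340)),cv2.resize(b,(380,340))])[:,:,::-1])"
```

```text
26.072308968729892 22.999456822872162 [-0.09307164 -0.27080742  0.14887504]
shift [ 0.4  0.1 11.8] turn [-0.     0.002  0.   ]
```

View pics/b.png

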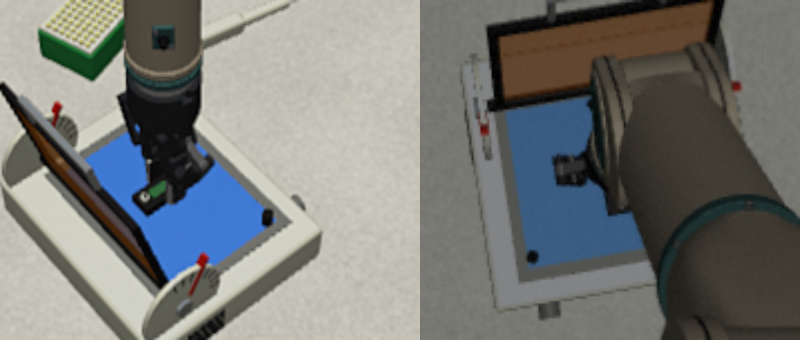

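The cell is held level over the window at scene-crop (155,195), well clear of the shield. I'm lowering it slowly.

Call:
play_rows:
  deltas: [0,0,4,0,0,0,0.302,0,0,8,0,0,0,0.302,0,0,9.5,0,0,0,0.302,0,0,10.5,0,0,0,0.302,0,0,10.5,0,0,0,0.302]

```text
clock: 7.75
eef_pos: [542.4, -21.1, 63.5]
tool_rot: [-3.142, 0.0, -2.956]
force: [-0.1, 0.1, 0.4]
width: 26.1
gripper_force: 23.0
```

Call:
play_rows:
  deltas: [0,0,0.5,0,0,0,0.302,0,0,1,0,0,0,0.302,0,0,1,0,0,0,0.302]

```text
clock: 8.12
eef_pos: [542.5, -21.1, 62.9]
tool_rot: [-3.141, 0.001, -2.956]
force: [-0.7, 0.8, 2.7]
width: 26.2
gripper_force: 23.4
```

Call:
play_rows:
  deltas: [0,0,0.4,0,0,0,0.302,0,0,0.4,0,0,0,0.302]

```text
clock: 8.38
eef_pos: [542.5, -21.1, 62.9]
tool_rot: [-3.141, 0.001, -2.957]
force: [-1.0, -0.1, 7.1]
width: 26.1
gripper_force: 23.8
```

Contact with 7 N, so I'll release gently and lift straight up.

Call:
play_rows:
  deltas: [0,0,-0.2,0,0,0,0.31,0,0,-0.4,0,0,0,0.33,0,0,-0.4,0,0,0,0.38,0,0,-0.4,0,0,0,0.45,0,0,-3,0,0,0,0.48,0,0,-15,0,0,0,0.48,0,0,-50,0,0,0,0.48,0,0,-100,0,0,0,0.48,0,0,-150,0,0,0,0.48,0,0,-200,0,0,0,0.48]

```text
clock: 9.62
eef_pos: [542.1, -21.1, 264.9]
tool_rot: [-3.141, 0.001, -2.956]
force: [1.3, -0.1, -0.1]
width: 40.5
gripper_force: 0.0
```

```bash
cat >> h.py <<'E'
O=(553.4,-19.0); YAW=.185
def hpose(a,r,th=None):
    p=V(O,YAW,[70-r*np.cos(a),0,80+r*np.sin(a)])[0]; th=a-np.pi/2 if th is None else th
    R=Ro.from_euler("ZYZX",[YAW,th,np.pi/2,np.pi]); return p,R.as_euler("xyz")
E
python3 -c "
from h import *
s=read_state();print(s['qpos'])
p,r=hpose(1.83,235);print(p,r)
plan([542,-21,330],hpose(np.pi/2,0)[1])
plan(p,r)
a=get_image('scene')[130:290,210:420];b=get_image('top')[130:310,280:450]
cv2.imwrite('pics/c.png',np.hstack([cv2.resize(a,(420,400)),cv2.resize(b,(380,400))])[:,:,::-1])"
```

```text
[ 0.10010097  0.4377222  -0.16360245  1.77509077  0.08600183  0.93423133
  1.65660766]Traceback (most recent call last):
  File "<string>", line 4, in <module>
    p,r=hpose(1.83,235);print(p,r)
        ~~~~~^^^^^^^^^^
  File "h.py", line 26, in hpose
    R=Ro.from_euler("ZYZX",[YAW,th,np.pi/2,np.pi]); return p,R.as_euler("xyz")
  File "scipy/spatial/transform/_rotation.pyx", line 1413, in scipy.spatial.transform._rotation.Rotation.from_euler
ValueError: Expected axis specification to be a non-empty string of upto 3 characters, got ZYZX
```

```bash
sed -i 's/R=Ro.from_euler("ZYZX",\[YAW,th,np.pi\/2,np.pi\])/R=Ro.from_euler("ZYZ",[YAW,th,np.pi\/2])*Ro.from_euler("x",np.pi)/' h.py
python3 -c "
from h import *
p,r=hpose(1.83,235);print(p,r)
plan([542,-21,330],hpose(np.pi/2,0)[1])
plan(p,r)
a=get_image('scene')[130:290,210:420];b=get_image('top')[130:310,280:450]
cv2.imwrite('pics/c.png',np.hstack([cv2.resize(a,(420,400)),cv2.resize(b,(380,400))])[:,:,::-1])"
```

```text
[681.41079908   4.95592057 307.14968208] [-2.88238898  0.          1.75579633]
shift [ -0.    0.1 -65.1] turn [1.000e-03 1.000e-03 1.571e+00]
shift [-1.418e+02 -1.000e-01 -4.210e+01] turn [0.204 0.205 1.561]
```

View pics/c.png

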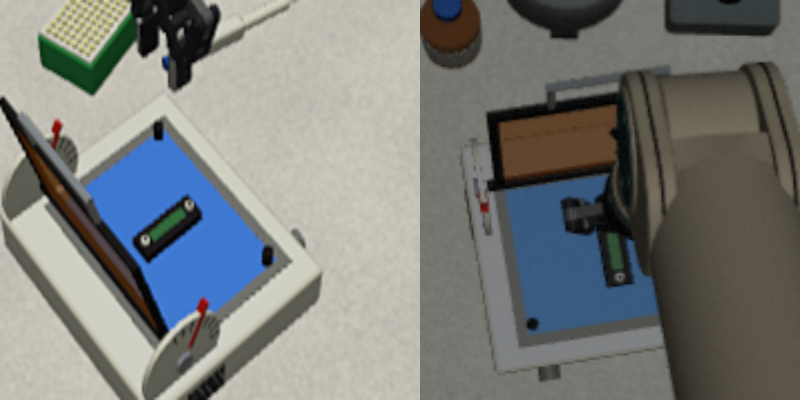

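The cell lies flat in the middle of the window (scene crop (168,228)) and the handle is free. Next I raise and turn the wrist 90°.

Call:
play_rows:
  deltas: [0,0,-20,0,0,0.16,0.5,0,0,-40,0,0,0.33,0.5,0,0,-60,0,0,0.5,0.5,0,0,-75,0,0,0.67,0.5,0,0,-85,0,0,0.84,0.5,0,0,-85,0,0,1.01,0.5,0,0,-85,0,0,1.18,0.5,0,0,-85,0,0,1.35,0.5,0,0,-85,0,0,1.52,0.5,0,0,-85,0,0,1.571,0.5]

```text
clock: 10.98
eef_pos: [541.8, -20.9, 347.3]
tool_rot: [3.142, -0.0, 1.753]
force: [0.4, -0.0, 0.1]
width: 42.8
gripper_force: 0.0
```

```bash
python3 -c "
from h import *
s=read_state();print(s['qpos'])
for a in ((1.83,250),(1.83,163)): plan(*hpose(*a))"
```

```text
[-0.15633396  0.36238707  0.20468251  1.65713873 -0.07993103  1.13019278
  0.25207176]
shift [1.000e-01 1.458e+02 2.570e+01] turn [ 0.259 -0.    -0.002]
shift [1.000e-01 1.235e+02 1.098e+02] turn [ 0.259 -0.    -0.002]
```

Call:
play_rows:
  deltas: [0,20,0,0.05,0,0,0.5,0,60,0,0.12,0,0,0.5,0,100,5,0.2,0,0,0.5,0,130,15,0.259,0,0,0.5,0,145.8,25.7,0.259,0,0,0.5,0,145.8,25.7,0.259,0,0,0.5]

```text
clock: 11.72
eef_pos: [685.5, 6.1, 319.2]
tool_rot: [-2.88, -0.001, 1.756]
force: [-0.5, -0.5, 0.0]
width: 42.5
gripper_force: 0.0
```

```bash
python3 -c "
from h import *
s=read_state();print(s['qpos'])
for a in ((1.83,200),(1.83,163)): plan(*hpose(*a))
print(proj('scene',V(O,YAW,[bar(1.83,-55),bar(1.83),bar(1.83,55)])).round(1).tolist(),proj('scene',[s['eef_pos']]))
a=get_image('scene')[80:280,180:380];b=get_image('top')[100:280,290:450]
cv2.imwrite('pics/d.png',np.hstack([cv2.resize(a,(560,560),interpolation=2),cv2.resize(b,(240,560))])[:,:,::-1])"
```

```text
[-0.14634483  0.80137397  0.20126142  0.96669624 -0.0937815   1.64237205
  0.20443145]
shift [-0.4 -0.8 47.8] turn [-0.003 -0.001  0.001]
shift [-0.4 -0.7 84.8] turn [-0.003 -0.001  0.001]
[[221.7, 175.8], [238.8, 192.7], [256.6, 210.3]] [[227.48736672 173.88533135]]
```

View pics/d.png

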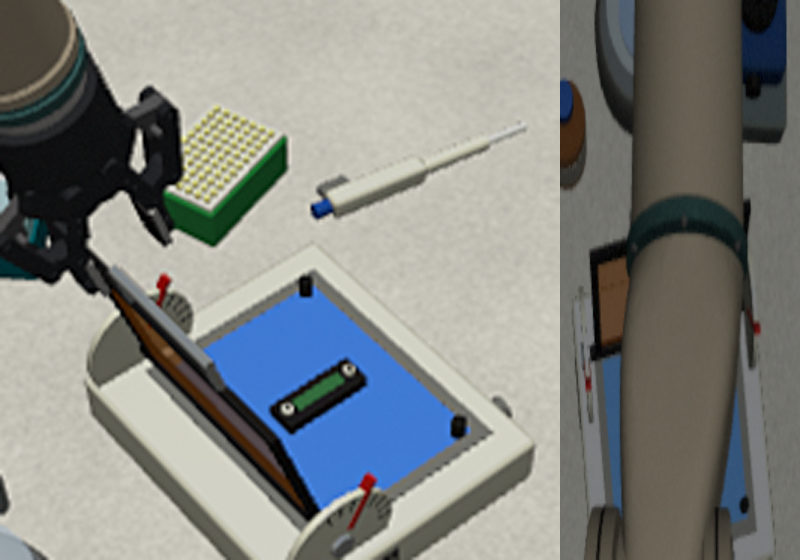

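The fingers straddle the shield plane (crop (90,270) and (160,235)). The bar at crop (113,270)-(213,380) matches the prediction, so I'm advancing along the plane.

Call:
play_rows:
  deltas: [0,0,15,0,0,0,0.5,0,0,35,0,0,0,0.5,0,0,55,0,0,0,0.5,0,0,70,0,0,0,0.5,0,0,80,0,0,0,0.5,0,0,84,0,0,0,0.5,0,0,84,0,0,0,0.5]

```text
clock: 12.7
eef_pos: [664.6, 1.8, 240.6]
tool_rot: [-2.883, 0.0, 1.756]
force: [1.4, 0.0, -0.8]
width: 42.7
gripper_force: 0.0
```

Call:
play_rows:
  deltas: [0,0,0,0,0,0,0.4,0,0,0,0,0,0,0.3,0,0,0,0,0,0,0.25,0,0,0,0,0,0,0.2]

```text
clock: 13.2
eef_pos: [664.6, 1.8, 240.4]
tool_rot: [-2.883, 0.0, 1.756]
force: [-0.3, -0.3, -0.0]
width: 17.2
gripper_force: 0.0
```

Call:
play_rows:
  deltas: [0,0,2,0,0,0,0.16,0,0,2,0,0,0,0.13,0,0,2,0,0,0,0.11,0,0,2,0,0,0,0.095,0,0,2,0,0,0,0.085]

```text
clock: 13.82
eef_pos: [664.0, 1.7, 238.5]
tool_rot: [-2.883, 0.0, 1.756]
force: [-0.7, -0.7, -0.5]
width: 7.2
gripper_force: 9.7
```

Call:
play_rows:
  deltas: [0,0,0,0,0,0,0.05,0,0,0,0,0,0,0.02,0,0,0,0,0,0,0.0,0,0,0,0,0,0,0]

```text
clock: 14.32
eef_pos: [664.1, 1.7, 238.5]
tool_rot: [-2.883, 0.0, 1.756]
force: [0.8, 0.5, 0.3]
width: 5.8
gripper_force: 58.6
```

```bash
cat > arc.py <<'E'
from h import *
# actual bar from the grasp: grasp point 19 mm behind TCP
s=read_state(); R0=Ro.from_euler("xyz",s["tool_rot"]); g=s["eef_pos"]-19*R0.as_matrix()[:,2]
c,sn=np.cos(YAW),np.sin(YAW); d=g[:2]-np.array(O); lx,ly=c*d[0]+sn*d[1],-sn*d[0]+c*d[1]
a0=np.arctan2(g[2]-80,70-lx); r=np.hypot(70-lx,g[2]-80)
print("a",a0,"r",r,"ly",ly,"f",s["force"].round(1),"gf",s["gripper_force"],s["width"])
t=R0.as_matrix()[:,2]; print("tool angle",np.arctan2(-t[2],t[0]*c+t[1]*sn))
E
python3 arc.py
```

```text
a 1.833012698939923 r 183.17303626140568 ly 0.009305697719749872 f [0.8 0.5 0.3] gf 58.562257289886475 5.807685112891651
tool angle 1.8290744969844428
```

Call:
play_rows:
  deltas: [0,-3.3,0,-0.02,0,0,0,0,-9.8,0.3,-0.06,0,0,0,0,-16.4,0.8,-0.1,0,0,0,0,-22.9,1.6,-0.14,0,0,0,0,-29.4,2.6,-0.18,0,0,0,0,-32.6,3.3,-0.2,0,0,0,0,-32.6,3.3,-0.2,0,0,0]

```text
clock: 15.2
eef_pos: [631.7, -4.2, 244.2]
tool_rot: [-3.083, -0.0, 1.756]
force: [0.5, 1.4, 2.6]
width: 5.9
gripper_force: 59.7
```

```bash
python3 arc.py; python3 -c "
from h import *
print(read_state()['qpos'])"
```

```text
a 1.629810424098529 r 183.4454602602341 ly 0.11036530629761465 f [0.5 1.4 2.6] gf 59.67318892478943 5.945091163640346
tool angle 1.6291591453586791
[-0.14965185  0.6257131   0.18460294  1.50037617 -0.10985408  1.08380273
  0.24288866]
```

Call:
play_rows:
  deltas: [0,-6.6,0.1,-0.04,0,0,0,0,-13.1,0.5,-0.08,0,0,0,0,-19.6,1.2,-0.12,0,0,0,0,-26.1,2.1,-0.16,0,0,0,0,-32.6,3.3,-0.2,0,0,0,0,-39,4.7,-0.24,0,0,0,0,-45.3,6.4,-0.28,0,0,0,0,-51.6,8.3,-0.32,0,0,0,0,-57.8,10.5,-0.36,0,0,0,0,-57.8,10.5,-0.36,0,0,0]

```text
clock: 16.45
eef_pos: [574.6, -14.7, 237.7]
tool_rot: [2.839, -0.001, 1.756]
force: [-4.2, 1.3, 11.0]
width: 5.6
gripper_force: 60.6
```

```bash
python3 arc.py
```

```text
a 1.2725746825348536 r 183.9073681991225 ly 0.2908801155160572 f [-4.2  1.3 11. ] gf 60.5523955821991 5.569004411979846
tool angle 1.2681831701027735
```

Call:
play_rows:
  deltas: [0,-6.6,-0.3,-0.04,0,0,0,0,-13.1,-0.1,-0.08,0,0,0,0,-19.6,0.4,-0.12,0,0,0,0,-26.1,1.1,-0.16,0,0,0,0,-32.6,2.3,-0.2,0,0,0,0,-36.4,3.1,-0.223,0,0,0,0,-36.4,3.1,-0.223,0,0,0]

```text
clock: 17.32
eef_pos: [544.1, -21.0, 236.8]
tool_rot: [2.657, -0.012, 1.767]
force: [10.9, 5.4, -25.9]
width: 5.2
gripper_force: 58.3
```

```bash
python3 arc.py; python3 -c "
from h import *
a=get_image('scene'); cv2.imwrite('pics/e.png',cv2.resize(a[130:310,200:400],(800,600)[:2],interpolation=2)[:,:,::-1])
for x in (1.047,1.1): print(((proj('scene',V(O,YAW,[[70-150*np.cos(x),110,80+150*np.sin(x)],[70,110,80],[70-182*np.cos(x),55,80+182*np.sin(x)],[70-50*np.cos(x),127,80+50*np.sin(x)]]))-[200,130])*[4,3.333]).round().tolist())"
```

```text
a 1.0999573704065584 r 194.83123880559128 ly -0.5797803517151925 f [ 10.9   5.4 -25.9] gf 58.335163593292236 5.1689456490840975
tool angle 1.0861111363096156
[[504.0, 271.0], [386.0, 466.0], [457.0, 171.0], [445.0, 421.0]]
[[494.0, 273.0], [386.0, 466.0], [443.0, 173.0], [442.0, 422.0]]
```

View pics/e.png

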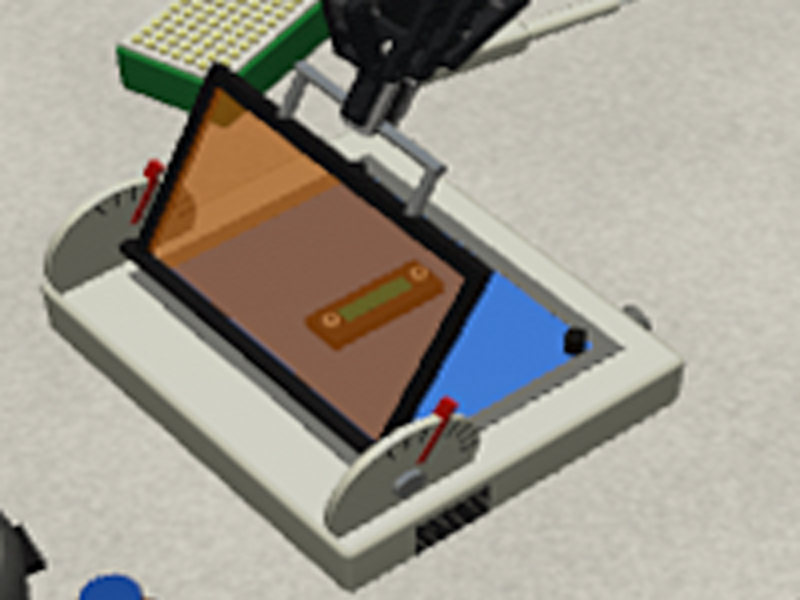

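The shield shows at about 63°, the cell is undisturbed under it, and the red mark is at (435,435). The bar is held near the fingertips, so the arm has apparently hit a joint limit. I'll check the joints.

```bash
python3 -c "
from h import *
s=read_state();print(s['qpos'],s['force'],s['eef_pos'])
for a in (1.11,1.047):
  for th in (1.27,1.2):
    p=hpose(a,182)[0]; R=hpose(0,0,th-np.pi/2)[1]; t=Ro.from_euler('xyz',R).as_matrix()[:,2]
    print(a,th,p+19*t);plan(p+19*t,R)"
```

```text
[-0.0840168   0.33079629  0.20465555  2.23949265 -1.09829124  0.23621674
  1.32347932] [ 10.16358845   5.49763934 -25.53370595] [544.38087019 -20.9641687  237.0091378 ]
1.11 1.27 [548.19136236 -19.97474362 224.87024454]
shift [ 0.1 -2.2 12.6] turn [ 0.184 -0.015  0.005]
1.11 1.2 [549.42540024 -19.74380597 225.30841816]
shift [ 0.1 -0.9 12.8] turn [ 0.114 -0.015  0.005]
1.047 1.27 [538.26101345 -21.83310753 219.451727  ]
shift [  0.1 -13.7  12.7] turn [ 0.184 -0.015  0.005]
1.047 1.2 [539.49505133 -21.60216988 219.88990062]
shift [  0.1 -12.3  12.9] turn [ 0.114 -0.015  0.005]
```

Call:
play_rows:
  deltas: [0,0,0,0.03,0,0,0,0,0,0,0.06,0,0,0,0,0,0,0.1,0,0,0,0,0,0,0.1,0,0,0]

```text
clock: 17.88
eef_pos: [546.2, -20.7, 237.9]
tool_rot: [2.755, -0.009, 1.767]
force: [12.4, 5.5, -26.8]
width: 5.2
gripper_force: 58.4
```

```bash
python3 arc.py; python3 -c "
from h import *
s=read_state();print(s['qpos'])
for a,th in ((1.1,1.27),(1.047,1.27),(1.047,1.3)):
    p=hpose(a,182)[0]; R=hpose(0,0,th-np.pi/2)[1]; t=Ro.from_euler('xyz',R).as_matrix()[:,2]
    print(a,th);plan(p+19*t,R)"
```

```text
a 1.1217577388166233 r 194.81299628514105 ly -0.5482966973207599 f [ 12.4   5.5 -26.8] gf 58.3517861366272 5.244035217008653
tool angle 1.1838767765238356
[-0.29915846  0.36781225  0.46795924  2.15303597 -0.81470621  0.3972095
  1.02497294]
1.1 1.27
shift [ 0.2 -4.8 13. ] turn [ 0.086 -0.012  0.007]
1.047 1.27
shift [  0.2 -14.4  14.1] turn [ 0.086 -0.012  0.007]
1.047 1.3
shift [  0.2 -14.9  14. ] turn [ 0.116 -0.012  0.007]
```

Call:
play_rows:
  deltas: [0,-0.5,1,0.02,0,0,0.06,0,-1,3,0.04,-0.005,0.003,0.06,0,-2,5.5,0.06,-0.01,0.006,0.06,0,-3,8,0.08,-0.012,0.007,0.06,0,-4,10.5,0.086,-0.012,0.007,0.06,0,-4.8,13,0.086,-0.012,0.007,0.06,0,-4.8,13,0.086,-0.012,0.007,0.06]

```text
clock: 18.75
eef_pos: [547.9, -22.6, 233.7]
tool_rot: [2.826, -0.006, 1.752]
force: [-30.4, 5.1, 62.6]
width: 5.6
gripper_force: 66.1
```

```bash
python3 arc.py; python3 -c "
from h import *
s=read_state();print(s['qpos'])
for a,th in ((1.1,1.27),(1.047,1.27),(1.047,1.3)):
    p=hpose(a,182)[0]; R=hpose(0,0,th-np.pi/2)[1]; t=Ro.from_euler('xyz',R).as_matrix()[:,2]
    print(a,th);plan(p+19*t,R)"
```

```text
a 1.125428480556268 r 190.2720383111815 ly -2.600732065403003 f [-30.4   5.1  62.6] gf 66.0560131072998 5.56778529349976
tool angle 1.2551293733942352
[-0.37720607  0.40945877  0.56851165  2.09403525 -0.71111173  0.49178472
  0.90012455]
1.1 1.27
shift [ 2.5 -3.8  8.9] turn [ 0.015 -0.004 -0.006]
1.047 1.27
shift [  2.4 -13.3  10.6] turn [ 0.015 -0.004 -0.006]
1.047 1.3
shift [  2.4 -13.9  10.6] turn [ 0.045 -0.004 -0.006]
```

Call:
play_rows:
  deltas: [0,0,-3,0,0,0,0.06,0,0,-5.5,0,0,0,0.06,0,0,-5.5,0,0,0,0.07,0,0,-5.5,0,0,0,0.08,0,0,-5.5,0,0,0,0.08]

```text
clock: 19.38
eef_pos: [545.5, -23.4, 232.8]
tool_rot: [2.834, -0.001, 1.75]
force: [-4.8, 3.2, 7.4]
width: 6.7
gripper_force: 21.2
```

```bash
python3 arc.py
```

```text
a 1.1123000629284574 r 190.5865023851013 ly -2.8778143801701974 f [-4.8  3.2  7.4] gf 21.231749653816223 6.662503118561322
tool angle 1.2633916979076252
```

Call:
play_rows:
  deltas: [0,0,1,0,0,0,0.085,0,0,2.5,0,0,0,0.085,0,0,4,0,0,0,0.085,0,0,5.5,0,0,0,0.085,0,0,7,0,0,0,0.085,0,0,7,0,0,0,0.085]

```text
clock: 20.12
eef_pos: [548.0, -24.9, 227.0]
tool_rot: [2.832, 0.001, 1.748]
force: [-9.0, 0.1, 14.7]
width: 7.7
gripper_force: 14.4
```

```bash
python3 arc.py
```

```text
a 1.108982251703396 r 184.47174125616843 ly -4.72356852231769 f [-9.   0.1 14.7] gf 14.383751302957535 7.662325036180308
tool angle 1.2616085510416886
```

Call:
play_rows:
  deltas: [0,0,-1.2,0,0,0,0.07,0,0,-1.2,0,0,0,0.04,0,0,-1.2,0,0,0,0.03,0,-3,-0.7,0,0,0,0.03,0,-6,-0.2,0,0,0,0.03,0,-9,0.4,0,0,0,0.03,0,-11,0.8,0,0,0,0.03,0,-11,0.8,0,0,0,0.03,0,-11,0.8,0,0,0,0.03]

```text
clock: 21.25
eef_pos: [538.3, -26.6, 222.2]
tool_rot: [2.832, 0.002, 1.749]
force: [4.2, -4.1, -4.6]
width: 5.3
gripper_force: 58.5
```

```bash
python3 arc.py; python3 -c "
from h import *
s=read_state();print(s['qpos'])
a=get_image('scene'); cv2.imwrite('pics/f.png',cv2.resize(a[130:310,200:400],(800,600)[:2],interpolation=2)[:,:,::-1])
for x in (1.0,1.047,1.1): print(((proj('scene',V(O,YAW,[[70-154*np.cos(x),110,80+154*np.sin(x)],bar(x,55),bar(x,-55)]))-[200,130])*[4,3.333]).round().tolist())"
```

```text
a 1.049560607462867 r 184.86517019025223 ly -4.583891844538342 f [ 4.2 -4.1 -4.6] gf 58.45871686935425 5.338983517915394
tool angle 1.2615255311959859
[-0.360793    0.41397351  0.54805149  2.125847   -0.72945049  0.45511771
  0.92562408]
[[517.0, 265.0], [468.0, 170.0], [328.0, 67.0]]
[[508.0, 266.0], [457.0, 171.0], [316.0, 67.0]]
[[497.0, 268.0], [443.0, 173.0], [302.0, 68.0]]
```

View pics/f.png

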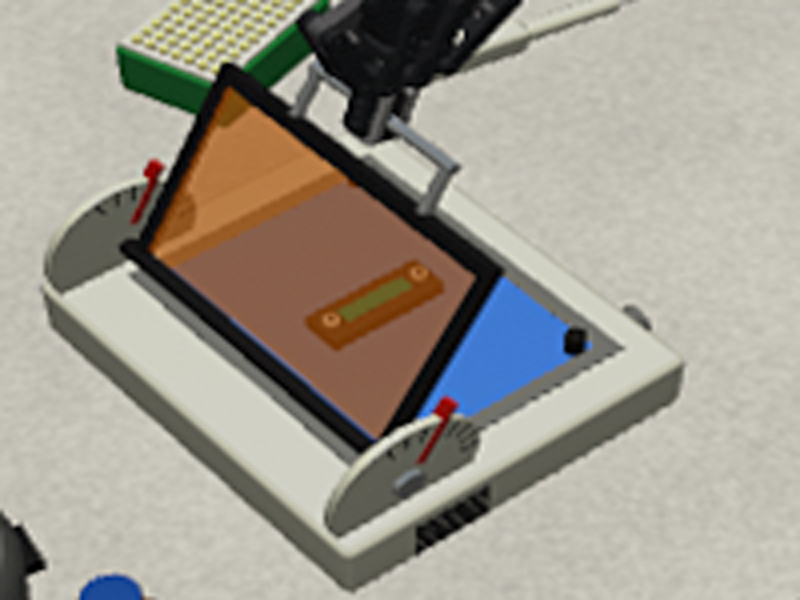

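The bar ends at about (460,165) and (316,67), which match the 60° projection, and the cell is undisturbed. I'll check the red line numerically.

```bash
python3 -c "
from h import *
im=cv2.imread('pics/f.png').astype(int)
m=(im[...,2]>130)&(im[...,1]<60)&(im[...,0]<60)
for x0,y0,x1,y1,yy in((400,390,480,480,127),(120,150,175,230,-121)):
    k=np.zeros(m.shape,bool);k[y0:y1,x0:x1]=1; q=np.argwhere(m&k)[:,::-1]/[4,3.333]+[200,130]
    v=cv2.fitLine(q.astype(np.float32),cv2.DIST_L2,0,.01,.01).ravel(); print('red',len(q),np.degrees(np.arctan2(v[1],v[0]))%180,q.mean(0))
    for a in(.95,1.0,1.047,1.1,1.15):
        u=proj('scene',V(O,YAW,[[70-t*np.cos(a),yy,80+t*np.sin(a)] for t in(20,55)])); d=u[1]-u[0]; print(a,np.degrees(np.arctan2(d[1],d[0]))%180,u.mean(0))
"
```

```text
red 204 120.53517 [311.05759804 252.13574299]
0.95 120.59344018703067 [310.09642127 260.87171041]
1.0 118.98547136696821 [309.51051946 260.97781981]
1.047 117.39500673945764 [308.94006596 261.11048179]
1.1 115.49570839479003 [308.27548164 261.2981222 ]
1.15 113.58559203662657 [307.62943959 261.51178109]
red 122 116.75542 [237.92622951 180.62391485]
0.95 116.00973377541584 [237.56721945 189.28815211]
1.0 113.92918260725536 [236.94858795 189.30379979]
1.047 111.89540528616071 [236.35126475 189.35062377]
1.1 109.50028450947221 [235.66100893 189.44077182]
1.15 107.13048483054978 [234.99532839 189.56201674]
```

The arm reads 1.05 rad and the image agrees. Grip is firm at 58 N with little wrist force, so I'm handing in.

```bash
python3 -c "
from cell import *
print(finish_job())"
```

```text
the job is handed in; nothing more can be done
None
```

The flow cell lies flat in the middle of the blue window, and the arm is still gripping the shield's handle at about 60° (1.05 rad by the arm's measurement, likely within a degree); the job is handed in at about 21 s. On the way down the arm hit a joint limit at about 63° and the bar slid toward the fingertips, so I slid it back deeper with a lighter grip, without letting go, before finishing the swing.

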